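Push the tube rack home in the reader's corner stop

ROBOT

A 6-joint arm with a two-finger parallel gripper is mounted at the origin on the work surface. World frame = base frame: x ahead of the robot, y to its left, z up, the work surface at z = 0. Lengths are in mm, angles in rad, forces in N, time in s.
With the tool pointing down it reaches from about 275 to 750 mm from the base axis. Payload 10.2 kg.
Tool frame: the origin (TCP) lies on the centre line of the jaws, within the pads' length; the fingertips stand 14 mm ahead of it and the grasp point (between the pads) lies 5 mm behind it (tip_reach is the distance from the TCP to the fingertips, in mm); z points along the fingers, x is the direction in which the jaws open and shut, and the axes are right-handed (so a half turn about z gives the same grasp; the last joint's range is limited). The gripper opens to 85 mm and grips with 20 to 120 N. Pads are 22 mm wide; open, the fingers measure 114 mm over their backs; the gripper's body (76 mm by 85 mm) begins 54 mm behind the grasp point. The pads swing forward as they close: fully open they stand 13 mm farther back than shut.
Start: joints at [-1.525, 0.313, 1.498, -0, 1.331, -0.223], TCP at [139.413, -506.157, 245.294] pointing down, gripper open.
Joint ranges: [-2.94, 2.94], [-0.97, 2.17], [0.19, 2.56], [-1.23, 4.37], [0.02, 3.11], [-2.88, 2.88]. Speed limits (rad/s): [2.39, 2.39, 3.01, 3.14, 3.14, 3.14].

INTERFACE

Orientations are given as a unit quaternion [x, y, z, w].
In Python, from cell import sense, camera, hand_in, tip_reach gives the robot as it stands.
- The arm moves only by the tool play_rows, never from a script. Its argument "commands" is a list of rows, each an object with "slide": the shift along the tool's x, y, z in mm, a list of three; "spin": the turn about the tool's z in degrees; "gripper": the closure, from -1 (fully open) to 1 (shut), so that 0 is half open. A call has 1 to 12 rows; each row shifts and turns the pose as measured when the row begins, along the tool's axes as they then stand; what a row does not reach is not made up. A row lasts 1/12 s, in which the tool goes at most 41.7 mm and 7.16 degrees, less where a joint would pass 70% of its speed; a pose out of reach is approached as far as the arm can. A call is refused whole if a number of a shift passes 41.7 or a number of a turn 7.16, either way. A call with a gripper value outside its range is refused whole. The fingers move at their own pace and stop on an object; "force" is the grip in N (left out, the last holds). Time passes only in rows, so rows that do not move let the fingers close. It gives the time, the measured TCP pose, the force and the opening at its end, in the units of the state.
- sense(): the state, without advancing time (a new reading comes with each control period).
- camera(name): name is "side" or "top"; returns a dict with "frame" (384x512x3 uint8, red, green, blue), "range_z" (384x512 float32, mm along the optical axis (not along the pixel's ray), 0 where there is no reading), "vfov" (degrees; the focal length in pixels is half the picture's height over the tangent of half this angle, whatever the lens; pixels are square), "cx", "cy" (the principal point, pixels), "pose" (4x4, takes a point from camera to world coordinates). Camera axes: x right, y up, looking along -z (the intrinsics and any distortion apply to the point x, -y, -z); pixel columns grow to the right and rows downward; lengths in mm; the calibration is good to about 2 mm. A picture is of the moment at which its call begins.
- hand_in(): hands the job in, once; it reports no verdict.
The state is a dict: "time_s": time; "q": joint angles; "joint_vel": joint speeds; "effort": joint torques, N m; "position": TCP position; "tool_rot": TCP orientation; "contact_force": force on the tool from outside, world axes, zero at the start; "wrist_torque": the same for the moment, N m; "grip_width": opening from 0.0 (shut) to 1.0 (fully open).
Only numpy, scipy, OpenCV 4.12 (cv2) and the standard library are available. Lean on these libraries where they do the work, as an engineer would, in place of code of your own. Each camera call takes 0.05 s, during which the arm holds its last target. There are 200 camera calls.

TASK

Push the long tube rack along the bench into the aluminium corner stop of the tube reader, until its long side is flush against the long rail and its end is flush against the short stop beside the reader. Only push it with the fingers: do not take it between the fingers, lift it or tip it. Leave the short rack and everything else on the bench where it is, and finish clear of the rack.

Things in the scene. Friction and masses are not known exactly. Their poses are not given: they have to be found in the camera images.
- long_rack: The long tube rack: blue block 60 (its x) x 130 (its y) x 50 mm high with flat upright sides and 2 rows of 6 fixed tubes, caps up to 76 mm. Loose, 0.2 to 0.4 kg, slides when pushed. Origin: centre of its underside, z up. It starts 12 to 19 cm (its centre) from the rail on the robot's side, its long side up to 0.45 rad off the rail's direction.
- dock: Fixed corner stop: aluminium rail and short stop at a right angle, 25 mm high, 20 mm thick. Origin: inside corner at bench level, z up. Rail's inner face: plane x = 0, from the corner 300 mm along -y, on the far side from the robot. Stop's inner face: plane y = 0, 75 mm along -x. The rack goes on the -x, -y side. Grey reader box 60 mm high behind the stop, y = 20 to 105 mm.
- seat (a point): Where the centre of the long rack's underside lies when it is home: 30 mm along -x and 65 mm along -y of the dock from the inside corner, at bench level. Axes as the dock's; the rack's y is then parallel to the dock's y.
- short_rack: Bystander: a short rack of the same make, 60 (x) x 70 (y) x 50 mm with 2 rows of 3 capped tubes, 76 mm high in all. It stands beyond one end or other of the long rack; it and the jar swap places. Origin: centre of its underside.
- jar: Bystander: amber jar with white lid, 60 mm across, 80 mm high; swaps places with the short rack. Origin: centre of its underside.
- bottle: Bystander: clear bottle with blue cap, 70 mm across, 160 mm high, beyond the reader box. Origin: centre of its underside.
- beaker: Bystander: glass beaker, 68 mm across, 75 mm high, behind the long rail. Origin: centre of its underside.
- screwdriver: Bystander: screwdriver 170 mm long, lying behind the long rail. Origin: on its underside near the middle, its x along the tool.
- tip_box: Bystander: grey tip box with white lid, 120 x 85 x 55 mm, near the robot on its left. Origin: centre of its underside.
- timer: Bystander: black timer 30 x 72 x 60 mm, standing past the free end of the long rail. Origin: centre of its underside.
Mind the look-alikes: they are no part of the job. Leave any green or orange look-alike of the long_rack alone.

How it is judged:
By the outcome, as a careful person would: the job done as asked, in the order asked, and still so for the second after the job is handed in, with the robot touching nothing.
It also fails if it takes over 58 s, if anything falls off the work surface, if the arm or the gripper's body presses on something with over 40 N, if the wrist force passes 120 N, or if a joint passes its speed limit or range.

## Working session

There is one attempt and no reset: what is moved stays moved. The work goes in short steps, Python scripts to look and compute and a tool call to move; the robot and the scene stay as the last step left them, time stands still between calls to the robot, and variables do not carry over. Pictures are saved under pics/ and viewed, about 8 in all and at most 12, crops included, and the job is handed in when it is done.

Besides the shell and the picture viewer there is one more tool, called after "Emit:" in YAML: its name, and indented under it one key for each argument. play_rows: Moves the arm, as the interface text tells. Its arguments: {"type":"object","properties":{"commands":{"type":"array"},"force":{"type":"number"}},"required":["commands"]}

```bash
mkdir -p pics; ls
cat > h.py <<'E'
import numpy as np, cv2
from cell import sense, camera
def cloud(c):
    h,w=c["range_z"].shape; f=h/2/np.tan(np.radians(c["vfov"])/2)
    v,u=np.mgrid[:h,:w]; z=c["range_z"]
    P=np.stack([(u-c["cx"])/f*z,-(v-c["cy"])/f*z,-z,np.ones_like(z)],-1)@np.array(c["pose"]).T
    P=P[...,:3]; P[z<=0]=np.nan; return P
E
python3 - <<'E'
from h import *
for n in("top","side"):
    c=camera(n); cv2.imwrite(f"pics/{n}0.png",c["frame"][...,::-1]); np.savez(f"{n}0.npz",**c)
    print({k:c[k] for k in c if k not in("frame","range_z")})
s=sense();print(s)
E
```

```text
pics
{'vfov': 42.64062004789936, 'cx': 262.6853227670822, 'cy': 197.94456214978092, 'pose': array([[ 1.93428156e-02,  9.76262985e-01, -2.15723063e-01,
         2.83721863e+02],
       [-9.99808950e-01,  1.82798119e-02, -6.92191368e-03,
         5.03706540e+01],
       [-2.81423110e-03,  2.15815738e-01,  9.76430052e-01,
         1.40159738e+03],
       [ 0.00000000e+00,  0.00000000e+00,  0.00000000e+00,
         1.00000000e+00]])}
{'vfov': 49.712959854400765, 'cx': 252.96141390082676, 'cy': 192.03130323492704, 'pose': array([[-7.58993495e-01,  3.95028432e-01, -5.17572616e-01,
        -1.05420591e+02],
       [-6.51015969e-01, -4.47797587e-01,  6.12907440e-01,
         8.78330226e+02],
       [ 1.03480966e-02,  8.02140798e-01,  5.97045273e-01,
         8.51972100e+02],
       [ 0.00000000e+00,  0.00000000e+00,  0.00000000e+00,
         1.00000000e+00]])}
{'time_s': 0.1, 'q': array([-1.52540268e+00,  3.13385409e-01,  1.49834979e+00, -8.34731386e-07,
        1.33103024e+00, -2.23386038e-01]), 'joint_vel': array([ 0.00059911, -0.00225869, -0.00500043, -0.00123559,  0.00132009,
       -0.00071378]), 'effort': array([ 3.29462557e-03, -4.12895179e+01, -2.60141623e+01, -1.71646288e-04,
        2.94969977e-03,  2.20536336e-06]), 'position': array([ 139.40147632, -505.92889863,  244.80098538]), 'tool_rot': array([ 7.95473096e-01, -6.05988622e-01, -3.76459342e-04, -4.49594106e-04]), 'contact_force': array([ 0.04247208, -0.55793522,  0.61099234]), 'wrist_torque': array([-0.02749446, -0.00704977, -0.00079701]), 'grip_width': 1.0004513505072272}
```

View pics/top0.png

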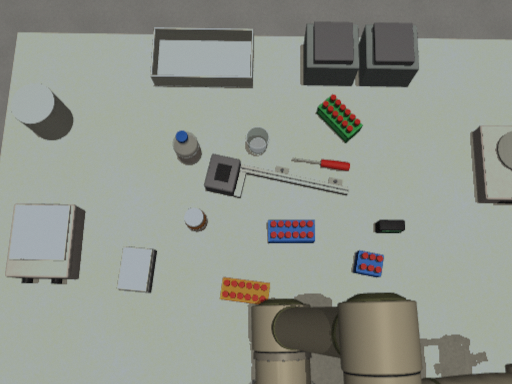

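View pics/side0.png

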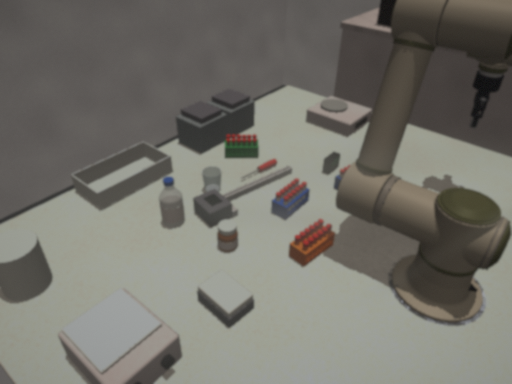

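The top view shows the long blue rack at (291,231), the short rack at (369,264), the jar at (195,218), and the rail from (243,168) to (348,190) with its stop at (240,183). The orange look-alike is at (245,291). The side view agrees. Next I'll measure these.

```bash
cat >> h.py <<'E'
def unproj(c,u,v,z):
    f=192/np.tan(np.radians(c["vfov"])/2); T=np.array(c["pose"])
    d=np.stack([(u-c["cx"])/f,-(v-c["cy"])/f,-np.ones_like(u*1.)],-1)@T[:3,:3].T
    return T[:3,3]+d*((z-T[2,3])/d[...,2])[...,None]
def proj(c,p):
    f=192/np.tan(np.radians(c["vfov"])/2); T=np.array(c["pose"])
    q=(np.atleast_2d(p)-T[:3,3])@T[:3,:3]
    return np.stack([c["cx"]+f*q[:,0]/-q[:,2],c["cy"]-f*q[:,1]/-q[:,2]],-1)
def blobs(c,P,m,zlo=30,zhi=95,mn=60):
    n,l,st,_=cv2.connectedComponentsWithStats(m.astype(np.uint8))
    for i in range(1,n):
        if st[i,4]<mn: continue
        p=P[l==i]; r=cv2.minAreaRect(p[:,:2].astype(np.float32))
        print(st[i,4],"px",st[i,:4],"rect",np.round(r[0],1),np.round(r[1],1),round(r[2],1),"z",np.round(np.nanpercentile(p[:,2],[5,50,95]),1))
E
python3 - <<'E'
from h import *
for n in("top","side"):
    c=dict(np.load(f"{n}0.npz")); P=cloud(c); 
    print(n,"bench z",np.nanmedian(P[150:300:,100:200,2]))
    inb=(P[...,0]>200)&(P[...,0]<760)&(abs(P[...,1])<420)
    hs=cv2.cvtColor(c["frame"],cv2.COLOR_RGB2HSV)
    print("z>33");blobs(c,P,inb&(P[...,2]>33)&(P[...,2]<200))
    print("rail");blobs(c,P,inb&(P[...,2]>15)&(P[...,2]<33),mn=40)
c=dict(np.load("top0.npz"))
im=cv2.resize(c["frame"][140:300,170:400],None,fx=3.4,fy=3.4,interpolation=cv2.INTER_CUBIC)
cv2.imwrite("pics/crop.png",im[...,::-1])
E
```

```text
top bench z 0.3933726020533186
z>33
663 px [173 130  28  32] rect [721.4 277.9] [64.2 70. ] 28.6 z [ 46.8 109.3 161.1]
109 px [246 135  23  17] rect [740.2  79.3] [39.4 62.9] 0.0 z [35.8 65.8 77.8]
1102 px [204 153  37  41] rect [653.9 176.6] [ 88.1 102.8] 79.2 z [47.4 59.7 65. ]
401 px [184 207  23  23] rect [519.7 246.4] [55.5 56.3] 86.9 z [43.4 78.8 83.8]
1012 px [268 219  47  23] rect [494.3 -20.8] [ 61.  128.8] 1.2 z [46.2 53.  79.2]
341 px [377 219  28  13] rect [ 511.8 -296.5] [32.6 74. ] 0.7 z [41.1 59.3 64.4]
950 px [127 247  27  45] rect [379.2 390.3] [ 59.5 120.5] 89.7 z [38.3 54.3 59.3]
587 px [355 250  29  27] rect [ 407.6 -234.8] [71.7 60.7] 79.4 z [45.  52.7 79. ]
1045 px [220 277  50  27] rect [326.2 104.3] [130.2  59.9] 83.8 z [46.  52.3 79.1]
rail
240 px [317 159  33  11] rect [ 694.6 -142.9] [93.7 27. ] 85.1 z [16.5 22.7 28.7]
1009 px [224 164 125  33] rect [615.5  -7.1] [348.   96.2] 79.4 z [18.5 24.9 29.9]
64 px [148 259   7  33] rect [363.8 365.5] [ 4.4 89. ] 85.1 z [16.  24.2 32.4]
side bench z -1.4445754269787017
z>33
170 px [323 152  17  16] rect [ 509.9 -290
[... 881 characters left out ...]
rect [ 499.3 -284.1] [72.1 27.2] 64.4 z [15.8 23.5 32.2]
389 px [222 166  70  34] rect [642.  -33.1] [299.3  26.3] 78.8 z [16.4 22.  25. ]
60 px [204 184  16   7] rect [736.7  98.8] [50.6 16.6] 47.2 z [15.7 24.4 31.9]
145 px [271 193  38  24] rect [470.3  -8.1] [142.8  56.1] 70.8 z [15.5 22.4 30.9]
191 px [193 205  45  19] rect [647.3 173.6] [106.9  99.4] 79.0 z [15.9 23.3 31.6]
97 px [161 215  23  10] rect [705.7 299.6] [67.4 27.4] 50.1 z [15.7 24.2 30.8]
194 px [288 237  46  26] rect [323.3 109.2] [131.8  58.8] 83.5 z [15.3 20.8 31.4]
95 px [217 238  21  12] rect [505.  266.2] [58.2 25.3] 47.7 z [16.2 24.5 32.4]
71 px [239 301  15  15] rect [317.9 395.7] [45.8  6. ] 84.4 z [16.  26.  32.2]
```

View pics/crop.png

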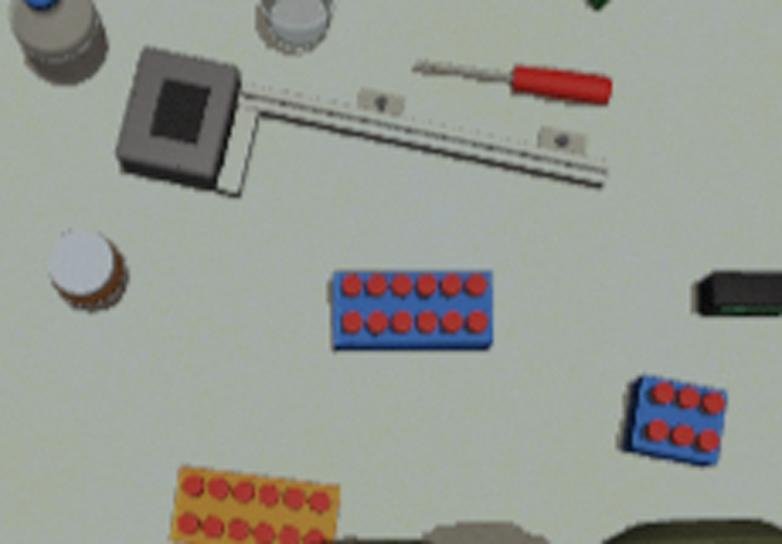

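The crop shows the rail's inner face running from about (258,118) to (600,185), with the stop at (240,150). The rack is nearly parallel to world y. I'll fit the rail and stop faces next.

```bash
cat > dock.py <<'E'
from h import *
for n in("top","side"):
    c=dict(np.load(f"{n}0.npz")); P=cloud(c); z=P[...,2]
    m=(z>18)&(z<29)&(P[...,0]>560)&(P[...,0]<700)&(P[...,1]<95)&(P[...,1]>-195)
    # drop screwdriver: keep largest component
    k,l,st,_=cv2.connectedComponentsWithStats(m.astype(np.uint8)); i=1+st[1:,4].argmax(); p=P[l==i][:,:2]
    a=np.radians(-11.)
    for _ in range(4):   # axes: ex=(cos,sin), ey=(-sin,cos)
        ex=np.array([np.cos(a),np.sin(a)]); ey=np.array([-ex[1],ex[0]])
        s=p@ex; t=p@ey
        r=(t<np.percentile(t,80))   # rail part only
        tb=np.linspace(t[r].min(),t[r].max(),25); k=np.digitize(t[r],tb)
        cen=[(tb[j-1],s[r][k==j].min(),s[r][k==j].max()) for j in range(2,24) if (k==j).sum()>3]
        cen=np.array(cen); mid=(cen[:,1]+cen[:,2])/2; A=np.polyfit(cen[:,0],mid,1); a-=np.arctan(A[0])
    print(n,"yaw",a,np.degrees(a),"s mid",np.median(mid),"width",np.median(cen[:,2]-cen[:,1]),"t range",t.min(),t.max())
    st_=p[(s<np.median(mid)-16)]; 
    if len(st_): print(" stop n",len(st_),"t range",np.percentile(st_@ey,[2,50,98]),"s min",(st_@ex).min())
    mm=np.median(mid)-10; print(" corner by s,t(end+300):",ex*mm+ey*(t.min()+300))
    ts=np.median(st_@ey)-10; print(" corner by stop:",ex*mm+ey*ts)
E
python3 dock.py
```

```text
top yaw -0.20064556907730358 -11.496144286130114 s mid 640.111137979884 width 20.243383915481957 t range -57.67792969633015 227.33995956007348
 corner by s,t(end+300): [665.76519679 111.8782137 ]
 corner by stop: [nan nan]
side yaw -0.19732097368167126 -11.305659001371756 s mid 636.78021586042 width 20.503033266607247 t range -56.23679352740351 225.26935641452994
 corner by s,t(end+300): [662.40580228 116.15719062]
 corner by stop: [nan nan]
  return _methods._mean(a, axis=axis, dtype=dtype,
  ret = ret.dtype.type(ret / rcount)
```

Emit:
play_rows:
  commands:
    - {"slide":[0,0,0],"spin":6.7,"gripper":0}
    - {"slide":[0,0,0],"spin":6.7,"gripper":0}
    - {"slide":[0,0,0],"spin":6.7,"gripper":0}
    - {"slide":[0,0,0],"spin":6.7,"gripper":0}
    - {"slide":[0,0,0],"spin":0,"gripper":0}

```text
time_s: 0.52
position: [139.4, -505.1, 243.0]
tool_rot: [-0.625, 0.78, 0.002, 0.002]
contact_force: [0.0, 0.7, 0.4]
grip_width: 0.499
```

Emit:
play_rows:
  commands:
    - {"slide":[-38,-12,0],"spin":0,"gripper":0}
    - {"slide":[-38,-12,0],"spin":0,"gripper":0}
    - {"slide":[-38,-12,0],"spin":0,"gripper":0}
    - {"slide":[-38,-12,0],"spin":0,"gripper":0}
    - {"slide":[-38,-12,0],"spin":0,"gripper":0}
    - {"slide":[-38,-12,0],"spin":0,"gripper":0}
    - {"slide":[-38,-12,0],"spin":0,"gripper":0}
    - {"slide":[-38,-12,0],"spin":0,"gripper":0}
    - {"slide":[-38,-12,0],"spin":0,"gripper":0}
    - {"slide":[-38,-12,0],"spin":0,"gripper":0}
    - {"slide":[0,0,0],"spin":0,"gripper":0}

```text
time_s: 1.43
position: [338.3, -141.0, 242.3]
tool_rot: [-0.64, 0.768, 0.003, 0.003]
contact_force: [-0.0, -0.9, -0.7]
grip_width: 0.502
```

```bash
cat > st.py <<'E'
from h import *
from scipy.spatial.transform import Rotation as Ro
a=-0.199;ex=np.array([np.cos(a),np.sin(a)]);ey=np.array([-ex[1],ex[0]]);C=np.array([663.6,111.])
def state():
    s=sense();R=Ro.from_quat(s["tool_rot"]).as_matrix();d=s["position"][:2]-C
    print("t",round(s["time_s"],2),"dock xy",(d@ex).round(1),(d@ey).round(1),"pos",s["position"].round(1),"yaw err deg",np.degrees(np.arctan2(R[0,0],-R[1,0])-a).round(2),"F dock",(s["contact_force"][:2]@ex).round(2),(s["contact_force"][:2]@ey).round(2),"Fz",s["contact_force"][2].round(2),"w",round(s["grip_width"],2))
if __name__=="__main__": state()
E
python3 st.py
```

```text
t 1.43 dock xy -269.1 -311.4 pos [ 338.3 -141.   242.3] yaw err deg 1.06 F dock 0.14 -0.9 Fz -0.73 w 0.5
```

Emit:
play_rows:
  commands:
    - {"slide":[-31,-11,0],"spin":1,"gripper":0}
    - {"slide":[-31,-11,0],"spin":0,"gripper":0}
    - {"slide":[-31,-11,0],"spin":0,"gripper":0}
    - {"slide":[-31,-11,0],"spin":0,"gripper":0}
    - {"slide":[-31,-11,0],"spin":0,"gripper":0}
    - {"slide":[0,0,30],"spin":0,"gripper":0}
    - {"slide":[0,0,40],"spin":0,"gripper":0}
    - {"slide":[0,0,40],"spin":0,"gripper":0}
    - {"slide":[0,0,20],"spin":0,"gripper":0}
    - {"slide":[0,0,0],"spin":0,"gripper":0}

```text
time_s: 2.27
position: [426.4, 10.6, 110.1]
tool_rot: [-0.65, 0.76, -0.0, 0.005]
contact_force: [0.4, -0.2, -0.3]
grip_width: 0.497
```

```bash
python3 st.py
```

```text
t 2.27 dock xy -212.7 -145.3 pos [426.4  10.6 110.1] yaw err deg 2.53 F dock 0.38 -0.12 Fz -0.27 w 0.5
```

Emit:
play_rows:
  commands:
    - {"slide":[8,2,10],"spin":2.5,"gripper":0}
    - {"slide":[8,2,20],"spin":0,"gripper":0}
    - {"slide":[0,0,25],"spin":0,"gripper":0}
    - {"slide":[0,0,18],"spin":0,"gripper":0}
    - {"slide":[0,0,10],"spin":0,"gripper":0}
    - {"slide":[0,0,0],"spin":0,"gripper":0}
    - {"slide":[0,0,0],"spin":0,"gripper":0}

```text
time_s: 2.85
position: [424.1, -7.6, 29.9]
tool_rot: [-0.639, 0.769, -0.003, 0.007]
contact_force: [0.6, -0.1, 0.8]
grip_width: 0.501
```

Run:
```python
from st import *
state()
c=camera("top");f=c["frame"][130:310,180:410]
c2=camera("side");g=c2["frame"][140:270,220:400]
A=cv2.resize(f,(460,360),interpolation=cv2.INTER_CUBIC);B=cv2.resize(g,(498,360),interpolation=cv2.INTER_CUBIC)
cv2.imwrite("pics/p1.png",cv2.resize(np.hstack([A,B]),(798,300))[...,::-1])
```

```text
t 2.85 dock xy -211.3 -163.6 pos [424.1  -7.6  29.9] yaw err deg 0.87 F dock 0.59 0.04 Fz 0.76 w 0.5
```

View pics/p1.png

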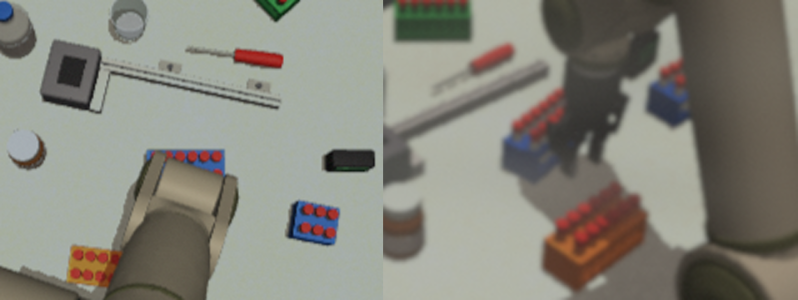

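The fingers stand just behind the rack's near long side, at about (185,180) in the left pane, and clear of the orange rack. Starting the push.

Emit:
play_rows:
  commands:
    - {"slide":[0,-6,0],"spin":0.9,"gripper":0}
    - {"slide":[0,-6,0],"spin":0,"gripper":0}
    - {"slide":[0,-6,0],"spin":0,"gripper":0}
    - {"slide":[0,-6,0],"spin":0,"gripper":0}
    - {"slide":[0,-6,0],"spin":0,"gripper":0}
    - {"slide":[0,-6,0],"spin":0,"gripper":0}
    - {"slide":[0,-6,0],"spin":0,"gripper":0}
    - {"slide":[0,-6,0],"spin":0,"gripper":0}
    - {"slide":[0,-6,0],"spin":0,"gripper":0}
    - {"slide":[0,-6,0],"spin":0,"gripper":0}
    - {"slide":[0,-6,0],"spin":0,"gripper":0}
    - {"slide":[0,-6,0],"spin":0,"gripper":0}

```text
time_s: 3.95
position: [502.7, -23.1, 34.2]
tool_rot: [-0.633, 0.774, -0.004, 0.008]
contact_force: [-1.0, -0.2, -0.6]
grip_width: 0.501
```

```bash
cat > look.py <<'E'
from st import *
import sys
state()
c=camera("top");P=cloud(c)
hs=cv2.cvtColor(c["frame"],cv2.COLOR_RGB2HSV)
def pose(c,P,n):
    m=(P[...,2]>38)&(P[...,2]<95)&(P[...,0]>440)&(P[...,0]<670)&(P[...,1]>-140)&(P[...,1]<130)
    hs=cv2.cvtColor(c["frame"],cv2.COLOR_RGB2HSV); col=(hs[...,1]>120)&(hs[...,2]>40)&((hs[...,0]<8)|(hs[...,0]>170)|((hs[...,0]>100)&(hs[...,0]<130)))
    m&=col; m=m.astype(np.uint8); k,l,st,_=cv2.connectedComponentsWithStats(m); i=1+st[1:,4].argmax()
    p=P[l==i][:,:2]; q=np.stack([(p-C)@ex,(p-C)@ey],-1); r=cv2.minAreaRect(q.astype(np.float32))
    print(n,len(p),"dock rect",np.round(r[0],1),np.round(r[1],1),round(r[2],2),"x",q[:,0].min().round(1),q[:,0].max().round(1),"y",q[:,1].min().round(1),q[:,1].max().round(1))
pose(c,P,"top");c2=camera("side");pose(c2,cloud(c2),"side")
if len(sys.argv)>1:
    A=cv2.resize(c["frame"][130:310,180:410],(460,360),interpolation=cv2.INTER_CUBIC);B=cv2.resize(c2["frame"][140:270,180:360],(498,360),interpolation=cv2.INTER_CUBIC)
    cv2.imwrite(f"pics/{sys.argv[1]}.png",cv2.resize(np.hstack([A,B]),(798,300))[...,::-1])
E
python3 look.py
```

```text
t 3.95 dock xy -131.2 -163.3 pos [502.7 -23.1  34.2] yaw err deg -0.03 F dock -0.91 -0.39 Fz -0.6 w 0.5Traceback (most recent call last):
  File "look.py", line 12, in <module>
    pose(c,P,"top");c2=camera("side");pose(c2,cloud(c2),"side")
    ~~~~^^^^^^^^^^^
  File "look.py", line 9, in pose
    m&=col; m=m.astype(np.uint8); k,l,st,_=cv2.connectedComponentsWithStats(m); i=1+st[1:,4].argmax()
                                                                                    ~~~~~~~~~~~~~~~^^
ValueError: attempt to get argmax of an empty sequence
```

Emit:
play_rows:
  commands:
    - {"slide":[0,-5,1.5],"spin":0,"gripper":0}
    - {"slide":[0,-5,1.5],"spin":0,"gripper":0}
    - {"slide":[0,-5,1],"spin":0,"gripper":0}
    - {"slide":[0,-5,1],"spin":0,"gripper":0}
    - {"slide":[0,-5,1],"spin":0,"gripper":0}
    - {"slide":[0,-5,1],"spin":0,"gripper":0}
    - {"slide":[0,-5,1],"spin":0,"gripper":0}
    - {"slide":[0,0,0],"spin":0,"gripper":0}

```text
time_s: 4.67
position: [541.9, -31.2, 26.2]
tool_rot: [-0.633, 0.774, -0.005, 0.008]
contact_force: [-0.2, -0.3, -0.5]
grip_width: 0.504
```

```bash
sed -i 's/; i=1+st\[1:,4\]/\n    if k<2: print(n,"hidden"); return\n    i=1+st[1:,4]/' look.py; python3 look.py p2
```

```text
t 4.67 dock xy -91.2 -163.4 pos [541.9 -31.2  26.2] yaw err deg -0.04 F dock -0.18 -0.32 Fz -0.46 w 0.5
top hidden
side 5 dock rect [ -39.8 -113.9] [5.9 9.5] 30.72 x -44.8 -36.3 y -119.5 -111.3
```

View pics/p2.png

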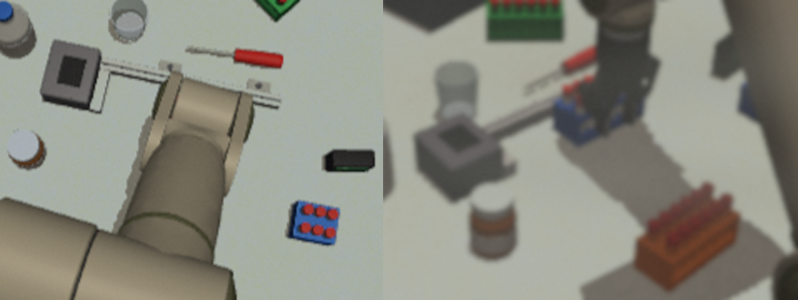

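The rack is aligned with the rail and about 20 mm short of it (right pane, (600,105)). I'll push on slowly until it touches.

Emit:
play_rows:
  commands:
    - {"slide":[0,-3,0.2],"spin":0,"gripper":0}
    - {"slide":[0,-3,0.2],"spin":0,"gripper":0}
    - {"slide":[0,-3,0.2],"spin":0,"gripper":0}
    - {"slide":[0,-3,0.2],"spin":0,"gripper":0}
    - {"slide":[0,-3,0.2],"spin":0,"gripper":0}

```text
time_s: 5.18
position: [556.0, -33.7, 25.6]
tool_rot: [-0.633, 0.774, -0.004, 0.007]
contact_force: [-1.4, 0.7, 1.5]
grip_width: 0.499
```

Emit:
play_rows:
  commands:
    - {"slide":[0,-2,0.2],"spin":0,"gripper":0}
    - {"slide":[0,-2,0.2],"spin":0,"gripper":0}

```text
time_s: 5.35
position: [560.5, -34.7, 25.2]
tool_rot: [-0.633, 0.774, -0.004, 0.007]
contact_force: [-2.5, 0.3, 2.0]
grip_width: 0.499
```

```bash
python3 st.py
```

```text
t 5.35 dock xy -72.3 -163.2 pos [560.5 -34.7  25.2] yaw err deg -0.02 F dock -2.48 -0.15 Fz 2.04 w 0.5
```

Emit:
play_rows:
  commands:
    - {"slide":[0,-2,0],"spin":0,"gripper":0}
    - {"slide":[0,-2,0],"spin":0,"gripper":0}

```text
time_s: 5.52
position: [563.3, -35.1, 25.0]
tool_rot: [-0.633, 0.774, -0.002, 0.005]
contact_force: [-18.4, 2.3, 12.6]
grip_width: 0.498
```

Emit:
play_rows:
  commands:
    - {"slide":[0,-2,0],"spin":0,"gripper":0}

```text
time_s: 5.6
position: [563.3, -35.1, 24.7]
tool_rot: [-0.633, 0.774, 0.001, 0.003]
contact_force: [-15.8, 1.0, 11.0]
grip_width: 0.501
```

The rail contact shows in the force (about 18 N), with the TCP at dock x ≈ -69. I'll back off, lift and look.

Emit:
play_rows:
  commands:
    - {"slide":[0,10,0],"spin":0,"gripper":0}
    - {"slide":[0,15,0],"spin":0,"gripper":0}
    - {"slide":[0,15,0],"spin":0,"gripper":0}
    - {"slide":[0,0,-30],"spin":0,"gripper":1}
    - {"slide":[0,0,-35],"spin":0,"gripper":1}
    - {"slide":[0,0,-35],"spin":0,"gripper":1}
    - {"slide":[35,0,0],"spin":0,"gripper":1}
    - {"slide":[35,0,0],"spin":0,"gripper":1}
    - {"slide":[35,0,0],"spin":0,"gripper":1}
    - {"slide":[35,0,0],"spin":0,"gripper":1}
    - {"slide":[0,0,0],"spin":0,"gripper":1}

```text
time_s: 6.52
position: [497.1, -170.4, 130.1]
tool_rot: [-0.635, 0.772, -0.005, 0.006]
contact_force: [-0.2, -0.2, -0.3]
grip_width: 0.001
```

```bash
python3 look.py p3; python3 -c "
from cell import sense;print(sense()['q'])"
```

```text
t 6.52 dock xy -107.6 -308.8 pos [ 497.1 -170.4  130.1] yaw err deg 0.31 F dock -0.2 -0.22 Fz -0.34 w 0.0
top 717 dock rect [ -31.1 -168. ] [128.8  57.7] 88.64 x -59.9 -0.8 y -232.3 -103.7
side 15 dock rect [ -15.5 -185. ] [31.3 15. ] 82.92 x -23.6 -6.9 y -201.2 -169.2
[-0.55043384  0.42708864  1.65897131  0.00980194  1.04477844  1.20722088]
```

View pics/p3.png

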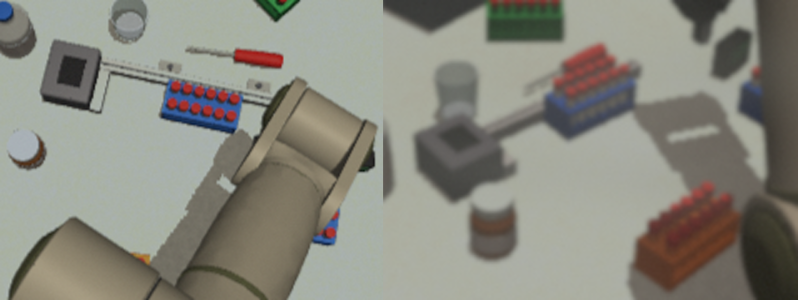

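The rack lies flush along the rail ((200,105) in the left pane), with its centre at dock y ≈ -166. I'll turn the tool 90° and place the shut fingers behind the free end.

Emit:
play_rows:
  commands:
    - {"slide":[0,0,0],"spin":-7,"gripper":1}
    - {"slide":[0,0,0],"spin":-7,"gripper":1}
    - {"slide":[0,0,0],"spin":-7,"gripper":1}
    - {"slide":[0,0,0],"spin":-7,"gripper":1}
    - {"slide":[0,0,0],"spin":-7,"gripper":1}
    - {"slide":[0,0,0],"spin":-7,"gripper":1}
    - {"slide":[0,0,0],"spin":-7,"gripper":1}
    - {"slide":[0,0,0],"spin":-7,"gripper":1}
    - {"slide":[0,0,0],"spin":-7,"gripper":1}
    - {"slide":[0,0,0],"spin":-7,"gripper":1}
    - {"slide":[0,0,0],"spin":-7,"gripper":1}
    - {"slide":[0,0,0],"spin":-7,"gripper":1}

```text
time_s: 7.62
position: [502.1, -152.2, 128.9]
tool_rot: [0.991, -0.13, 0.008, -0.003]
contact_force: [0.6, 0.2, -0.5]
grip_width: -0.002
```

Emit:
play_rows:
  commands:
    - {"slide":[0,0,0],"spin":-5.5,"gripper":1}
    - {"slide":[20,-8,0],"spin":0,"gripper":1}
    - {"slide":[20,-8,0],"spin":0,"gripper":1}
    - {"slide":[20,-8,0],"spin":0,"gripper":1}
    - {"slide":[15,-5,0],"spin":0,"gripper":1}
    - {"slide":[0,0,20],"spin":0,"gripper":1}
    - {"slide":[0,0,0],"spin":0,"gripper":1}

```text
time_s: 8.2
position: [586.8, -123.5, 109.4]
tool_rot: [0.997, -0.071, 0.009, -0.003]
contact_force: [-0.4, 0.5, -0.8]
grip_width: -0.0
```

```bash
python3 st.py
```

```text
t 8.2 dock xy -28.9 -245.0 pos [ 586.8 -123.5  109.4] yaw err deg 93.29 F dock -0.53 0.41 Fz -0.82 w -0.0
```

Emit:
play_rows:
  commands:
    - {"slide":[-2,15,0],"spin":3.3,"gripper":1}
    - {"slide":[0,15,0],"spin":0,"gripper":1}
    - {"slide":[0,0,20],"spin":0,"gripper":1}
    - {"slide":[0,0,25],"spin":0,"gripper":1}
    - {"slide":[0,0,20],"spin":0,"gripper":1}
    - {"slide":[0,0,12],"spin":0,"gripper":1}
    - {"slide":[0,0,0],"spin":0,"gripper":1}

```text
time_s: 8.78
position: [582.9, -151.9, 34.3]
tool_rot: [0.995, -0.095, 0.012, -0.003]
contact_force: [-0.2, -0.4, -0.5]
grip_width: -0.002
```

```bash
python3 st.py
```

```text
t 8.78 dock xy -27.1 -273.7 pos [ 582.9 -151.9   34.3] yaw err deg 90.54 F dock -0.13 -0.39 Fz -0.5 w -0.0
```

Emit:
play_rows:
  commands:
    - {"slide":[-2,-3,5],"spin":0.5,"gripper":1}
    - {"slide":[-1,-5,3],"spin":0,"gripper":1}
    - {"slide":[0,-6,0.3],"spin":0,"gripper":1}
    - {"slide":[0,-6,0.3],"spin":0,"gripper":1}
    - {"slide":[0,-6,0.3],"spin":0,"gripper":1}
    - {"slide":[0,-6,0.3],"spin":0,"gripper":1}
    - {"slide":[0,-6,0.3],"spin":0,"gripper":1}
    - {"slide":[0,-6,0.3],"spin":0,"gripper":1}
    - {"slide":[0,-6,0.3],"spin":0,"gripper":1}
    - {"slide":[0,0,0],"spin":0,"gripper":1}

```text
time_s: 9.62
position: [592.7, -97.6, 29.3]
tool_rot: [0.995, -0.098, 0.015, -0.001]
contact_force: [0.4, 0.2, 0.3]
grip_width: 0.002
```

```bash
python3 look.py
```

```text
t 9.62 dock xy -28.2 -218.5 pos [592.7 -97.6  29.3] yaw err deg 90.18 F dock 0.35 0.23 Fz 0.29 w 0.0
top 415 dock rect [ -30.5 -118.2] [57.9 76.6] 1.18 x -59.8 -1.0 y -156.0 -79.4
side 31 dock rect [ -37.7 -117.4] [34.1 70. ] 19.73 x -51.7 -9.8 y -144.5 -85.1
```

Emit:
play_rows:
  commands:
    - {"slide":[-1,-6,0.5],"spin":0,"gripper":1}
    - {"slide":[-1,-6,0.5],"spin":0,"gripper":1}
    - {"slide":[0,-6,0.5],"spin":0,"gripper":1}
    - {"slide":[0,-6,0.5],"spin":0,"gripper":1}
    - {"slide":[0,-6,0.5],"spin":0,"gripper":1}
    - {"slide":[0,-6,0.3],"spin":0,"gripper":1}
    - {"slide":[0,-6,0.3],"spin":0,"gripper":1}
    - {"slide":[0,-6,0.3],"spin":0,"gripper":1}
    - {"slide":[0,-5,0.3],"spin":0,"gripper":1}
    - {"slide":[0,0,0],"spin":0,"gripper":1}

```text
time_s: 10.55
position: [602.7, -41.6, 26.0]
tool_rot: [0.995, -0.098, 0.016, -0.0]
contact_force: [0.1, -2.0, 0.3]
grip_width: 0.001
```

```bash
python3 look.py
```

```text
t 10.55 dock xy -29.6 -161.7 pos [602.7 -41.6  26. ] yaw err deg 90.1 F dock 0.45 -1.94 Fz 0.32 w 0.0
top 365 dock rect [-30.8 -56.8] [57.9 66.1] 0.39 x -60.0 -2.1 y -89.8 -23.6
side 39 dock rect [-45.2 -55.3] [29.2 51.4] 25.92 x -54.9 -21.0 y -77.9 -28.5
```

About 20 mm to go, so I'll slow down.

Emit:
play_rows:
  commands:
    - {"slide":[0,-3,0.2],"spin":0,"gripper":1}
    - {"slide":[0,-3,0.2],"spin":0,"gripper":1}
    - {"slide":[0,-3,0],"spin":0,"gripper":1}
    - {"slide":[0,-3,0],"spin":0,"gripper":1}
    - {"slide":[0,-2.5,0],"spin":0,"gripper":1}

```text
time_s: 11.07
position: [605.4, -28.3, 25.5]
tool_rot: [0.995, -0.099, 0.016, -0.0]
contact_force: [0.1, -2.7, 0.4]
grip_width: -0.003
```

Emit:
play_rows:
  commands:
    - {"slide":[0,-2,0],"spin":0,"gripper":1}
    - {"slide":[0,-2,0],"spin":0,"gripper":1}

```text
time_s: 11.23
position: [606.3, -23.8, 25.5]
tool_rot: [0.995, -0.099, 0.016, -0.0]
contact_force: [0.1, -2.0, 0.8]
grip_width: 0.002
```

```bash
python3 look.py
```

```text
t 11.23 dock xy -29.5 -143.5 pos [606.3 -23.8  25.5] yaw err deg 89.98 F dock 0.47 -1.9 Fz 0.8 w 0.0
top 348 dock rect [-32.3 -36.3] [63.3 54.9] 89.91 x -59.8 -4.8 y -68.0 -4.7
side 39 dock rect [-46.8 -36.3] [29.6 49.3] 22.68 x -55.7 -23.6 y -61.1 -10.7
```

Emit:
play_rows:
  commands:
    - {"slide":[0,-2,0],"spin":0,"gripper":1}
    - {"slide":[0,-2,0],"spin":0,"gripper":1}

```text
time_s: 11.5
position: [607.0, -19.7, 25.5]
tool_rot: [0.995, -0.099, 0.016, -0.0]
contact_force: [-0.9, -2.0, 0.7]
grip_width: -0.0
```

Emit:
play_rows:
  commands:
    - {"slide":[0,-2,0],"spin":0,"gripper":1}

```text
time_s: 11.58
position: [607.1, -19.5, 25.5]
tool_rot: [0.995, -0.099, 0.015, 0.002]
contact_force: [-7.7, -23.2, 3.6]
grip_width: -0.003
```

The stop contact shows a jump to about 24 N. I'll back off, lift, move aside and check both faces.

Emit:
play_rows:
  commands:
    - {"slide":[0,0,0],"spin":0,"gripper":1}
    - {"slide":[0,8,0],"spin":0,"gripper":1}
    - {"slide":[0,15,0],"spin":0,"gripper":1}
    - {"slide":[0,20,0],"spin":0,"gripper":1}
    - {"slide":[0,0,-30],"spin":0,"gripper":1}
    - {"slide":[0,0,-35],"spin":0,"gripper":1}
    - {"slide":[0,0,-35],"spin":0,"gripper":1}
    - {"slide":[-20,35,0],"spin":0,"gripper":1}
    - {"slide":[-20,35,0],"spin":0,"gripper":1}
    - {"slide":[-20,35,0],"spin":0,"gripper":1}
    - {"slide":[0,0,0],"spin":0,"gripper":1}

```text
time_s: 12.5
position: [512.2, -157.5, 126.9]
tool_rot: [0.995, -0.097, 0.015, 0.0]
contact_force: [-0.7, 0.5, -0.1]
grip_width: -0.0
```

```bash
python3 look.py
python3 - <<'E'
from h import *
A=camera("top")["frame"];B=camera("side")["frame"]
A=cv2.resize(A[145:230,200:300],(470,400),interpolation=cv2.INTER_CUBIC);B=cv2.resize(B[145:225,190:270],(330,330),interpolation=cv2.INTER_CUBIC)
B=cv2.copyMakeBorder(B,0,70,0,0,cv2.BORDER_CONSTANT)
cv2.imwrite("pics/p4.png",np.hstack([A,B])[...,::-1])
E
```

```text
t 12.5 dock xy -95.4 -293.1 pos [ 512.2 -157.5  126.9] yaw err deg 90.26 F dock -0.76 0.34 Fz -0.07 w -0.0
top 722 dock rect [-31.9 -65.1] [ 57.6 127.7] 0.17 x -60.5 -2.9 y -129.0 -1.3
side 24 dock rect [-37.1 -31.2] [25.5 50.1] 54.42 x -54.5 -21.1 y -54.0 -7.9
```

View pics/p4.png

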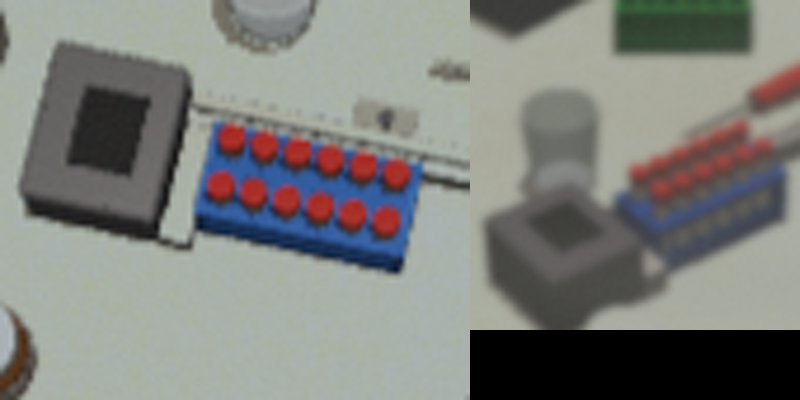

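The rack's end is against the stop (left pane, (205,170)) and its side runs along the rail. The image hints at a 1–2 mm gap at the rail, so I'll give the long side one more light two-finger push.

Emit:
play_rows:
  commands:
    - {"slide":[-10,0,0],"spin":7,"gripper":0}
    - {"slide":[0,0,0],"spin":7,"gripper":0}
    - {"slide":[0,0,0],"spin":7,"gripper":0}
    - {"slide":[0,0,0],"spin":7,"gripper":0}
    - {"slide":[0,0,0],"spin":7,"gripper":0}
    - {"slide":[0,0,0],"spin":7,"gripper":0}
    - {"slide":[0,0,0],"spin":7,"gripper":0}
    - {"slide":[0,0,0],"spin":7,"gripper":0}
    - {"slide":[0,0,0],"spin":7,"gripper":0}
    - {"slide":[0,0,0],"spin":7,"gripper":0}
    - {"slide":[0,0,0],"spin":7,"gripper":0}
    - {"slide":[0,0,0],"spin":7,"gripper":0}

```text
time_s: 13.7
position: [513.8, -136.9, 122.7]
tool_rot: [-0.665, 0.747, -0.008, 0.012]
contact_force: [-0.7, 0.4, 0.3]
grip_width: 0.501
```

```bash
python3 st.py
```

```text
t 13.7 dock xy -97.8 -272.6 pos [ 513.8 -136.9  122.7] yaw err deg 4.77 F dock -0.78 0.2 Fz 0.28 w 0.5
```

Emit:
play_rows:
  commands:
    - {"slide":[0,5,0],"spin":4.8,"gripper":0}
    - {"slide":[-34,0,0],"spin":0,"gripper":0}
    - {"slide":[-34,0,0],"spin":0,"gripper":0}
    - {"slide":[-34,0,0],"spin":0,"gripper":0}
    - {"slide":[-34,0,0],"spin":0,"gripper":0}
    - {"slide":[-34,0,0],"spin":0,"gripper":0}
    - {"slide":[-20,0,0],"spin":0,"gripper":0}
    - {"slide":[0,0,0],"spin":0,"gripper":0}

```text
time_s: 14.37
position: [552.2, 67.1, 121.9]
tool_rot: [-0.633, 0.774, -0.006, 0.013]
contact_force: [1.0, -0.2, -0.6]
grip_width: 0.499
```

```bash
python3 st.py
```

```text
t 14.37 dock xy -100.5 -65.0 pos [552.2  67.1 121.9] yaw err deg -0.1 F dock 0.99 0.04 Fz -0.56 w 0.5
```

Emit:
play_rows:
  commands:
    - {"slide":[0,0,25],"spin":0,"gripper":0}
    - {"slide":[0,0,30],"spin":0,"gripper":0}
    - {"slide":[0,0,22],"spin":0,"gripper":0}
    - {"slide":[0,0,10],"spin":0,"gripper":0}
    - {"slide":[0,0,4],"spin":0,"gripper":0}
    - {"slide":[0,0,0],"spin":0,"gripper":0}

```text
time_s: 14.87
position: [556.6, 73.7, 27.5]
tool_rot: [-0.637, 0.771, -0.007, 0.014]
contact_force: [-0.1, -0.3, 0.5]
grip_width: 0.498
```

```bash
python3 st.py
```

```text
t 14.87 dock xy -97.5 -57.7 pos [556.6  73.7  27.5] yaw err deg 0.58 F dock -0.0 -0.34 Fz 0.52 w 0.5
```

Emit:
play_rows:
  commands:
    - {"slide":[4,-5,0.2],"spin":0.6,"gripper":0}
    - {"slide":[2,-5,0.2],"spin":0,"gripper":0}
    - {"slide":[0,-5,0.2],"spin":0,"gripper":0}
    - {"slide":[0,-3,0.2],"spin":0,"gripper":0}
    - {"slide":[0,-2,0.2],"spin":0,"gripper":0}

```text
time_s: 15.28
position: [579.3, 62.2, 31.3]
tool_rot: [-0.632, 0.774, -0.009, 0.016]
contact_force: [0.3, -0.2, -0.4]
grip_width: 0.498
```

Emit:
play_rows:
  commands:
    - {"slide":[0,-2,0],"spin":0,"gripper":0}
    - {"slide":[0,-2,0],"spin":0,"gripper":0}

```text
time_s: 15.45
position: [582.8, 61.3, 31.8]
tool_rot: [-0.632, 0.774, -0.008, 0.015]
contact_force: [-14.7, 2.7, 9.8]
grip_width: 0.499
```

```bash
python3 st.py
```

```text
t 15.45 dock xy -69.4 -64.7 pos [582.8  61.3  31.8] yaw err deg -0.11 F dock -14.93 -0.26 Fz 9.84 w 0.5
```

Contact comes at dock x -69.4, against -69.3 the first time, so the side is flush. Backing off and clearing the rack.

Emit:
play_rows:
  commands:
    - {"slide":[0,-1.5,0],"spin":0,"gripper":0}
    - {"slide":[0,0,0],"spin":0,"gripper":0}
    - {"slide":[0,5,0],"spin":0,"gripper":0}
    - {"slide":[0,15,0],"spin":0,"gripper":0}
    - {"slide":[0,20,0],"spin":0,"gripper":0}
    - {"slide":[0,0,-30],"spin":0,"gripper":0}
    - {"slide":[0,0,-35],"spin":0,"gripper":0}
    - {"slide":[0,0,-35],"spin":0,"gripper":0}
    - {"slide":[35,10,0],"spin":0,"gripper":0}
    - {"slide":[35,10,0],"spin":0,"gripper":0}
    - {"slide":[35,10,0],"spin":0,"gripper":0}
    - {"slide":[35,10,0],"spin":0,"gripper":0}

```text
time_s: 16.45
position: [469.6, -58.9, 132.9]
tool_rot: [-0.637, 0.771, -0.009, 0.015]
contact_force: [0.3, 0.1, -0.9]
grip_width: 0.5
```

Emit:
play_rows:
  commands:
    - {"slide":[35,0,0],"spin":0,"gripper":0}
    - {"slide":[35,0,0],"spin":0,"gripper":0}
    - {"slide":[20,0,0],"spin":0,"gripper":0}
    - {"slide":[0,0,0],"spin":0,"gripper":0}
    - {"slide":[0,0,0],"spin":0,"gripper":0}

```text
time_s: 16.87
position: [447.9, -155.4, 133.0]
tool_rot: [-0.634, 0.773, -0.011, 0.015]
contact_force: [-0.8, 0.1, 0.4]
grip_width: 0.494
```

```bash
python3 look.py
python3 - <<'E'
from h import *
c=camera("top");A=c["frame"]
P=cloud(c);inb=(P[...,0]>200)&(P[...,0]<760)&(abs(P[...,1])<420);blobs(c,P,inb&(P[...,2]>33)&(P[...,2]<200))
A=cv2.resize(A[145:230,200:300],(706,600),interpolation=cv2.INTER_CUBIC)
cv2.imwrite("pics/p5.png",A[...,::-1])
E
```

```text
t 16.87 dock xy -158.8 -303.8 pos [ 447.9 -155.4  133. ] yaw err deg 0.18 F dock -0.81 -0.03 Fz 0.39 w 0.49
top 721 dock rect [-30.2 -65.4] [127.5  57.5] 89.99 x -58.9 -1.4 y -129.1 -1.6
side 23 dock rect [-41.5 -26.7] [21.5 33.7] 37.16 x -53.5 -22.7 y -44.4 -7.9
665 px [173 130  28  32] rect [722.2 278.4] [65.6 69.9] 34.1 z [ 45.4 109.2 160.8]
109 px [246 135  23  17] rect [740.   79.2] [38.9 62.7] 0.7 z [35.4 65.1 77.1]
1095 px [204 153  37  41] rect [653.1 176.9] [ 87.8 101.2] 78.9 z [50.4 59.9 64.7]
955 px [241 170  49  30] rect [623.7  53.8] [130.3  62. ] 79.1 z [46.  54.  79.2]
404 px [184 207  23  23] rect [519.6 246.6] [56.3 57. ] 85.5 z [42.5 78.3 83.8]
193 px [380 219  25  13] rect [ 513.7 -299.5] [67.3 29.5] 84.0 z [54.9 60.  64.3]
959 px [128 247  27  45] rect [378.  393.2] [ 61.4 117.2] 85.9 z [38.7 54.3 59.1]
912 px [222 277  48  28] rect [326.2 104.2] [129.9  59.8] 83.6 z [46.3 52.3 79. ]
```

View pics/p5.png

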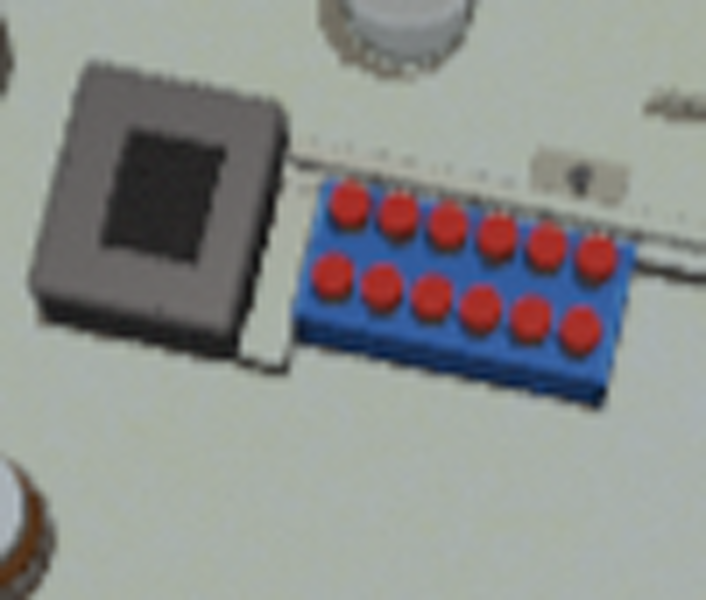

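```bash
python3 -c "
from cell import hand_in;print(hand_in())"
```

```text
the job is handed in; nothing more can be done
None
```

The long rack is in the corner stop, with its long side against the rail and its end against the short stop. I handed the job in at about 17 s of the 58 s limit.

- **Moves:** I pushed the rack to the rail with two half-open fingers on its near long side. I then pushed its free end along the rail to the stop with the fingers shut. After the end push the camera suggested a 1–2 mm gap at the rail, so I gave the long side one more light push.
- **Force:** Contact showed as a clear jump each time: about 18 N at the rail, 24 N at the stop and 15 N on the second rail push. Both rail contacts came at the same tool position to within 0.1 mm. I did not push the end again after the second rail push.
- **Last top view:** The rack's centre is at dock (-30.2, -65.4) mm, against a target of (-30, -65), and parallel to the rail within about 0.02°.
- **Bystanders:** The jar, bottle, beaker, tip box, reader and orange rack were where they started, within measuring error. The timer was partly hidden and read a few mm off. The short rack was hidden by the arm in that view, but the fingers never went near it. I did not recheck the screwdriver or the green rack.
- **Disagreements:** The two cameras differ by 3–5 mm in absolute position, so I relied on the force contacts for the final fit. In the last side view too little of the rack was picked out for a second measurement.
- **Finish:** The arm ended clear of the rack, raised, with contact forces near zero.

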